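Put the red strap-end die back in its case

ROBOT

A 7-joint arm with a two-finger parallel gripper is mounted at the origin on the work surface. World frame = base frame: x ahead of the robot, y to its left, z up, the work surface at z = 0. Lengths are in m, angles in rad, forces in N, time in s.
With the tool pointing down it reaches from about 0.425 to 0.875 m from the base axis. Payload 4.7 kg.
Tool frame: the origin (TCP) lies at the very end of the fingers, on their centre line; the grasp point (between the pads) lies behind it (ctrl.tcp_to_grasp is the y of the grasp point in the tool frame, in m); y points along the fingers, x is the direction in which the jaws open and shut, and the axes are right-handed (so a half turn about y gives the same grasp; the last joint's range is limited). The gripper opens to 87 mm and grips with 3 to 60 N. Pads are 19 mm wide; open, the fingers measure 117 mm over their backs; the gripper's body (75 mm by 190 mm) begins 51 mm behind the grasp point.
Start: joints at [-1.261, 0.321, -0.07, 1.45, 0.023, 1.371, -0.057], TCP at [0.19, 0.622, 0.223] pointing down, gripper open.
Joint ranges: [-2.86, 2.86], [-0.3, 2.09], [-1.38, 1.24], [0.06, 2.45], [-1.56, 4.7], [0.09, 2.05], [-2.69, 2.69]. Speed limits (rad/s): [2.57, 2.57, 3.14, 3.14, 3.14, 3.14, 3.14].

INTERFACE

Orientations are given as a rotation vector (axis times angle).
In Python, from bench import ctrl, get_image, workorder gives the robot as it stands.
- The arm moves only by the tool drive_tool, never from a script. Its argument "increments" is text: rows parted by semicolons, each of 5 numbers parted by spaces: the shift along the tool's x, y, z in mm, then the turn about the tool's y in degrees, then the closure in counts, from 0 (fully open) to 255 (shut). In form: tx ty tz yaw fingers; .... A call has 1 to 20 rows; each row shifts and turns the commanded pose from where the row before left it, along the tool's axes as they then stand; what a row does not reach is not made up. A row lasts 1/8 s, in which the tool goes at most 62.5 mm and 10.7 degrees, less where a joint would pass 70% of its speed; a pose out of reach is approached as far as the arm can. A call is refused whole if a number of a shift passes 62.5 or a number of a turn 10.7, either way. A call with a gripper value outside its range is refused whole. The fingers move at their own pace and stop on an object; "squeeze" is the grip in N (left out, the last holds). Time passes only in rows, so rows that do not move let the fingers close. It gives the time, the measured TCP pose, the force and the opening at its end, in the units of the state.
- ctrl.get_state(): the state, without advancing time (a new reading comes with each control period).
- get_image(name): name is "side" or "top" or "wrist"; returns a dict with "img" (420x560x3 uint8, red, green, blue), "mtx" (3x3 intrinsics, pixels), "camera_from_world" (4x4, takes a point from world to camera coordinates). Camera axes: x right, y up, looking along -z (the intrinsics and any distortion apply to the point x, -y, -z); pixel columns grow to the right and rows downward; lengths in m; the calibration is good to about 2 mm. A picture is of the moment at which its call begins. There is no depth.
- workorder.close_job(): hands the job in, once; it reports no verdict.
The state is a dict: "time": time; "joint_positions": joint angles; "qd": joint speeds; "joint_torque": joint torques, N m; "position": TCP position; "tool_rot": TCP orientation; "ft_force": force on the tool from outside, world axes, zero at the start; "torque": the same for the moment, N m; "grip_width": opening from 0.0 (shut) to 1.0 (fully open).
Only numpy, scipy, OpenCV 4.12 (cv2) and the standard library are available. Lean on these libraries where they do the work, as an engineer would, in place of code of your own. Each camera call takes 0.05 s, during which the arm holds its last target.

TASK

Lift the loose lid off the wooden die case and lay it flat, knob up, in the middle of the green mat, its length along the mat's. Then put the red die back into the pocket with the red labels, brass side down and fully home (either end may lead). Set both down rather than dropping them, leave the lid on the mat, and leave the blue and yellow dies and everything else on the bench where they are.

Things in the scene. Friction and masses are not known exactly. Their poses are not given: they have to be found in the camera images.
- case: Dark wooden open box fixed to the bench, 276 (its x) x 166 (its y) x 65 high, walls and floor 6 thick. Three slot trays stand in it side by side, at x = -82, 0 and +82 in its frame, pockets running along its y. Origin: centre of the underside. Lengths in mm.
- lid: Loose plywood lid lying on the case, 284 (its x) x 174 (its y) x 8 thick, 0.3 kg, two battens 6 deep under it that locate it inside the case with about 4 play, black round knob in the middle. Origin: centre of the panel's lower face (battens reach 6 below it), z up. Lengths in mm.
- lid_knob (a point): Point on the axis of the lid's black knob, 32 above the lid's origin. The knob is an upright cylinder 32 in diameter and 34 high, from 8 to 42 above the lid's origin. Lengths in mm.
- mat: Green cutting mat with white grid lines fixed flat on the bench, 340 (its x) x 220 (its y) x 3 thick. Origin: centre of the underside. Lengths in mm.
- die_red: Solid strap-end press die, red enamelled top over aluminium with a brass underside: 100 long (its x), 36 wide (its y), 40 high, 0.35 kg; the +x end is rounded (radius 18), the other square. Origin: centre of the underside. Lies loose on the bench between case and mat; to be put away. Lengths in mm.
- die_blue: Solid strap-end press die, blue enamelled top over aluminium with a brass underside: 100 long (its x), 36 wide (its y), 40 high, 0.35 kg; the +x end is rounded (radius 18), the other square. Origin: centre of the underside. Lies loose on the bench between case and mat; still in use, leave it. Lengths in mm.
- die_yellow: Solid strap-end press die, yellow enamelled top over aluminium with a brass underside: 100 long (its x), 36 wide (its y), 40 high, 0.35 kg; the +x end is rounded (radius 18), the other square. Origin: centre of the underside. Already home in the yellow-labelled pocket, under the lid; leave it. Lengths in mm.
- slot_red: Grey tray inside the case with one open pocket for the red die, labelled by a red block 48 x 15, 18 high, at each end of the pocket. Pocket 107 long (its y) by 43 wide (its x), floor 4 above the origin, walls 4 thick with their tops 16 above the origin. Origin: underside centre of the tray, on the case floor. Which of the three places in the case is red varies. Lengths in mm.
- slot_blue: Grey tray inside the case with one open pocket for the blue die, labelled by a blue block 48 x 15, 18 high, at each end of the pocket. Pocket 107 long (its y) by 43 wide (its x), floor 4 above the origin, walls 4 thick with their tops 16 above the origin. Origin: underside centre of the tray, on the case floor. Which of the three places in the case is blue varies. Lengths in mm.
- slot_yellow: Grey tray inside the case with one open pocket for the yellow die, labelled by a yellow block 48 x 15, 18 high, at each end of the pocket. Pocket 107 long (its y) by 43 wide (its x), floor 4 above the origin, walls 4 thick with their tops 16 above the origin. Origin: underside centre of the tray, on the case floor. Which of the three places in the case is yellow varies. Lengths in mm.
- mallet: Wooden mallet lying to the right of the case, about 245 long, head 55 x 85 x 55. Origin: underside, near the middle of its length. Leave it. Lengths in mm.
- spool: Orange thread spool standing at the back, 68 in diameter, 80 high. Origin: centre of the underside. Leave it. Lengths in mm.
- glue_can: Yellow bottle of glue with an orange cap standing beyond the mat, 62 in diameter, 160 high. Origin: centre of the underside. Leave it. Lengths in mm.
- buckle_box: White open box of buckles to the left of the mat, 130 x 100 x 55 high. Origin: centre of the underside. Leave it. Lengths in mm.
- glue_brush: Glue brush about 150 mm long lying across in front of the robot's base. Leave it.
There are look-alikes about, which are no part of the job. Leave any orange, turquoise or white look-alike of the die_red alone.

How it is judged:
On the way, in this order (a step that is already met when the one before it is completed fails the run):
1. the lid lies flat on the middle of the mat, released (x of lid in the frame of mat between -0.06 and 0.06 m and y of lid in the frame of mat between -0.05 and 0.05 m and z of lid in the frame of mat below 0.016 m and angle between lid's own z axis and vertical below 0.06 rad and angle between the x axis of lid and the x axis of mat, either way round below 0.35 rad and linear speed of lid below 0.03 m/s and contact force between the fingers and lid below 0.1 N), for 0.2 s.
2. the red die is home in the red-labelled pocket, released (x of die_red in the frame of slot_red between -0.007 and 0.007 m and y of die_red in the frame of slot_red between -0.008 and 0.008 m and z of die_red in the frame of slot_red below 0.0075 m and angle between die_red's own z axis and vertical below 0.06 rad and angle between the x axis of die_red and the y axis of slot_red, either way round below 0.12 rad and linear speed of die_red below 0.03 m/s and contact force between the fingers and die_red below 0.1 N), for 0.2 s.
At the end, for the whole second after the job is handed in: Lid flat, knob up, on the mat, within 60 mm along and 50 mm across of its centre and 0.35 rad of its length. Red die on the floor of the red-labelled pocket (within 3.5 mm in height, 7 mm across, 8 mm along, 0.12 rad; tilts under 0.06 rad). Both released, at rest (all of step 1 and all of step 2); the robot touches nothing.
It fails at once if the lid is dropped (moves faster than 0.45 m/s while not held) (linear speed of lid above 0.45 m/s and contact force between the fingers and lid below 0.05 N).
It fails at once if the red die is dropped (moves faster than 0.45 m/s while not held) (linear speed of die_red above 0.45 m/s and contact force between the fingers and die_red below 0.05 N).
It fails at once if the blue or the yellow die is moved more than 20 mm (distance of any of die_blue, die_yellow from where it was at the start of the episode above 0.02 m).
It fails at once if another thing on the bench is moved more than 30 mm (distance of any of mallet, spool, glue_can, buckle_box, glue_brush from where it was at the start of the episode above 0.03 m).
It also fails if it takes over 61 s, if anything falls off the work surface, if the arm or the gripper's body presses on something with over 40 N, if the wrist force passes 120 N, or if a joint passes its speed limit or range.

## Working session

There is one attempt and no reset: what is moved stays moved. The work goes in short steps, Python scripts to look and compute and a tool call to move; the robot and the scene stay as the last step left them, time stands still between calls to the robot, and variables do not carry over. Pictures are saved under pics/ and viewed, and the job is handed in when it is done.

Besides the shell and the picture viewer there is one more tool, called after "Request:" in YAML: its name, and indented under it one key for each argument. drive_tool: Moves the arm, as the interface text tells. Its arguments: {"type":"object","properties":{"increments":{"type":"string"},"squeeze":{"type":"number"}},"required":["increments"]}

```bash
ls; mkdir -p pics
python3 - <<'E'
from bench import ctrl,get_image,workorder
import cv2
s=ctrl.get_state();print(s,ctrl.tcp_to_grasp)
for n in ['side','top','wrist']:
    d=get_image(n);cv2.imwrite(f'pics/{n}0.png',d['img'][:,:,::-1]);print(n,d['mtx'],d['camera_from_world'])
E
```

```text
pics
{'time': 0.0, 'joint_positions': array([-1.260874  ,  0.32181992, -0.07011502,  1.45167935,  0.02262453,
        1.37079446, -0.05690514]), 'qd': array([-5.15384736e-05, -2.91411439e-04,  6.86533108e-04, -7.36586575e-04,
       -9.96441704e-05,  3.76093307e-04,  5.43884729e-05]), 'joint_torque': array([-7.76639672e-05, -4.91296971e+01, -4.03763736e-01, -3.12533462e+01,
       -6.39255135e-02,  4.40199778e-02,  1.83264392e-04]), 'position': array([0.18936855, 0.62122241, 0.22146158]), 'tool_rot': array([-1.33598171, -0.98757508,  0.9900131 ]), 'ft_force': array([-0.76124289,  0.41776804, -0.5606664 ]), 'torque': array([ 0.00738375, -0.0196461 , -0.00668962]), 'grip_width': 0.9934952316766442} -0.0187
side [[426.57783018   0.         278.41760159]
 [  0.         426.57783018 208.15304064]
 [  0.           0.           1.        ]] [[ 0.99289815 -0.11874979  0.00719328 -0.50892921]
 [ 0.07543873  0.6752104   0.7337574  -0.12234984]
 [-0.09199052 -0.72800371  0.67937349 -1.27296831]
 [ 0.          0.          0.          1.        ]]
top [[497.98657132   0.         285.14546874]
 [  0.         497.98657132 207.41386376]
 [  0.           0.           1.        ]] [[-0.01684323 -0.99983148 -0.00730224  0.04182144]
 [ 0.98075874 -0.0179417   0.19439753 -0.53000685]
 [-0.19449578 -0.00388745  0.98089565 -1.48176332]
 [ 0.          0.          0.          1.        ]]
wrist [[355.70441547   0.         282.74196363]
 [  0.         355.70441547 214.57950406]
 [  0.           0.           1.        ]] [[ 2.91773199e-01  9.56487396e-01 -5.11248034e-04 -6.47986089e-01]
 [-9.23603828e-01  2.81603151e-01 -2.60106967e-01  3.04782013e-02]
 [-2.48645067e-01  7.63644326e-02  9.65579673e-01 -3.89410627e-01]
 [ 0.00000000e+00  0.00000000e+00  0.00000000e+00  1.00000000e+00]]
```

View pics/top0.png

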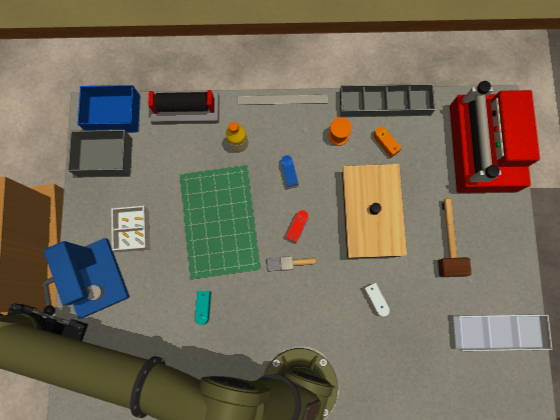

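View pics/side0.png

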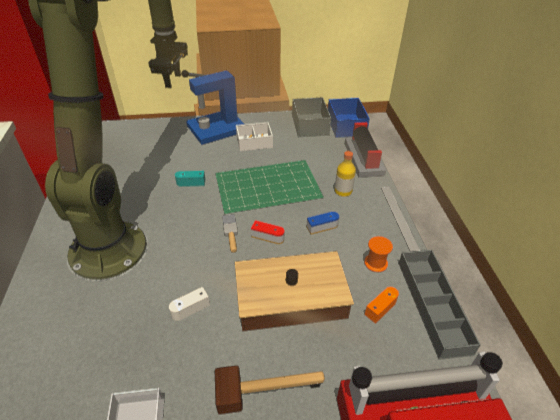

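View pics/wrist0.png

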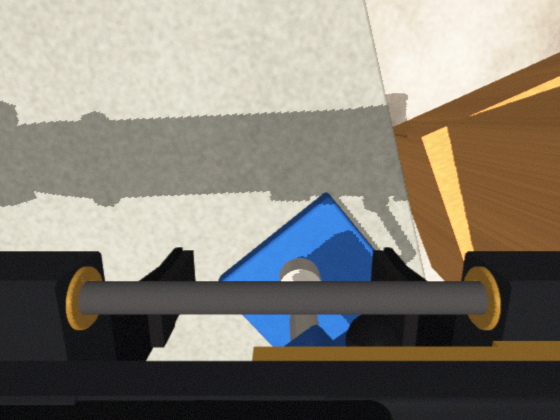

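The top view shows five die-like shapes:
- Red, at about (298,226).
- Blue, at about (289,171).
- Look-alikes: orange (388,142), turquoise (203,307) and white (375,299).

The die to move is the one at (298,226): it's the only red one and it lies between the case and the mat. The lid with its black knob is at (375,209), and the mat is at about (220,222).

```bash
cat > h.py <<'E'
import numpy as np, cv2
from bench import ctrl,get_image
from scipy.spatial.transform import Rotation as R
def ray(d,uv):
    T=d['camera_from_world'];Rm=T[:3,:3];o=-Rm.T@T[:3,3]
    p=np.linalg.inv(d['mtx'])@np.array([uv[0],uv[1],1.])
    v=Rm.T@np.array([p[0],-p[1],-p[2]]);return o,v/np.linalg.norm(v)
def plane(d,uv,z):
    o,v=ray(d,uv);return o+v*(z-o[2])/v[2]
def proj(d,P):
    c=d['camera_from_world']@np.append(P,1);q=d['mtx']@np.array([c[0],-c[1],-c[2]]);return q[:2]/q[2]
def tri(rays):
    A=np.zeros((3,3));b=np.zeros(3)
    for o,v in rays:
        M=np.eye(3)-np.outer(v,v);A+=M;b+=M@o
    p=np.linalg.solve(A,b);return p,[np.linalg.norm((np.eye(3)-np.outer(v,v))@(p-o)) for o,v in rays]
def mask(img,lo,hi,n=0):
    h=cv2.cvtColor(img,cv2.COLOR_RGB2HSV);m=cv2.inRange(h,np.array(lo),np.array(hi))
    return m
def blobs(m,amin=50):
    c,_=cv2.findContours(m,cv2.RETR_EXTERNAL,cv2.CHAIN_APPROX_NONE)
    return sorted([k for k in c if cv2.contourArea(k)>amin],key=cv2.contourArea,reverse=True)
def ctr(c):
    M=cv2.moments(c);return np.array([M['m10']/M['m00'],M['m01']/M['m00']])
E
python3 - <<'E'
from h import *
D={n:get_image(n) for n in('top','side')}
np.set_printoptions(precision=4,suppress=True)
s=ctrl.get_state();Rt=R.from_rotvec(s['tool_rot']).as_matrix();print(Rt)
# red
for name,ranges in dict(red=[((0,150,90),(5,255,255)),((172,150,90),(180,255,255))],blue=[((105,150,90),(120,255,255))],mat=[((60,100,40),(85,255,200))],lid=[((11,70,120),(22,200,255))]).items():
  for n,d in D.items():
    m=sum(mask(d['img'],*r) for r in ranges).astype(np.uint8)
    if name=='mat' or name=='lid': m=cv2.morphologyEx(m,cv2.MORPH_CLOSE,np.ones((5,5)))
    print(name,n)
    for c in blobs(m,100 if name in('red','blue') else 1500):
        rr=cv2.minAreaRect(c);q=cv2.approxPolyDP(cv2.convexHull(c),5,True)[:,0]
        print('  ',cv2.contourArea(c),ctr(c),rr,q.tolist() if len(q)<7 else len(q))
for n,(x0,y0,x1,y1) in dict(top=(270,140,420,270),side=(220,210,370,330)).items():
    cv2.imwrite(f'pics/crop_{n}.png',cv2.resize(D[n]['img'][y0:y1,x0:x1,::-1],None,fx=5,fy=4.6 if n=='top' else 5,interpolation=cv2.INTER_CUBIC))
E
```

```text
[[ 0.2914 -0.0002 -0.9566]
 [ 0.9566 -0.0009  0.2914]
 [-0.0009 -1.     -0.0001]]
red top
   2250.0 [518.83   125.5234] ((518.9946899414062, 125.44882202148438), (72.44100189208984, 33.71662139892578), 84.0938491821289) [[530, 90], [539, 159], [507, 160], [499, 92]]
   1822.5 [487.192  152.6441] ((493.48675537109375, 140.01588439941406), (95.92144775390625, 65.36369323730469), 84.95755004882812) [[458, 95], [495, 94], [528, 166], [529, 185], [465, 185]]
   332.0 [297.1832 225.3333] ((297.6000061035156, 224.80003356933594), (11.62755298614502, 32.199378967285156), 26.56505012512207) [[304, 210], [296, 241], [286, 237]]
red side
   6211.0 [25.1598 92.8667] ((25.13370132446289, 98.3049087524414), (199.78598022460938, 53.335357666015625), 85.76361083984375) [[0, 0], [15, 0], [50, 91], [56, 159], [45, 197], [0, 120]]
   3211.0 [431.1134 407.8317] ((426.0, 399.5), (39.0, 170.0), 90.0) [[341, 381], [475, 391], [501, 399], [511, 419], [349, 419]]
   260.0 [267.5333 228.2237] ((267.4411926269531, 228.23532104492188), (32.49977493286133, 9.45888900756836), 14.03624439239502) [[251, 227], [258,
[... 1148 characters left out ...]
1875) [[246, 166], [259, 268], [191, 278], [180, 175]]
mat side
   3575.5 [266.5597 186.028 ] ((268.5218505859375, 185.13650512695312), (39.932098388671875, 100.5214614868164), 80.90972137451172) [[321, 195], [225, 212], [216, 174], [304, 161]]
lid top
   5192.5 [373.969  210.4541] ((374.3619689941406, 210.18736267089844), (93.23696899414062, 58.775943756103516), 86.58341979980469) [[399, 164], [406, 255], [349, 257], [343, 166]]
lid side
   8698.5 [243.0539  48.7099] ((243.5, 56.5), (113.0, 131.0), 90.0) 8
   6103.0 [290.8263 284.0894] ((293.447265625, 285.3829345703125), (61.07063293457031, 115.31954193115234), 84.17366027832031) [[337, 251], [353, 304], [304, 315], [239, 317], [235, 261]]
```

View pics/crop_top.png

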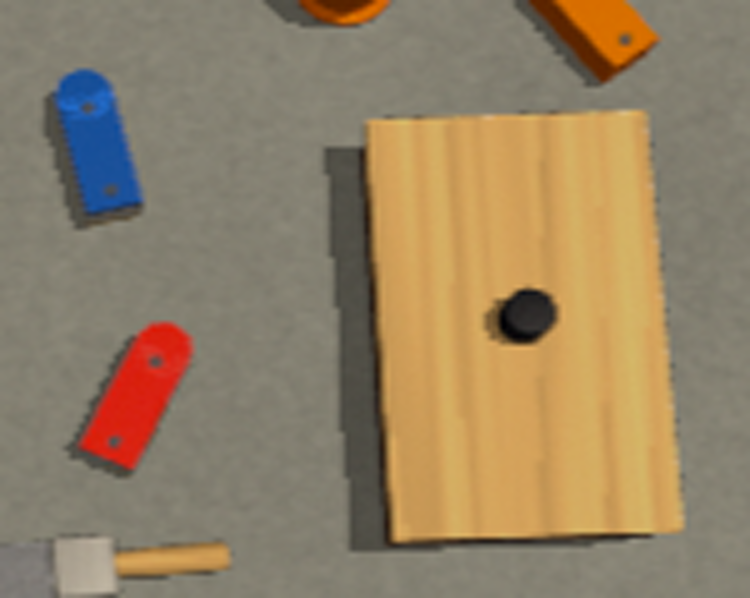

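View pics/crop_side.png

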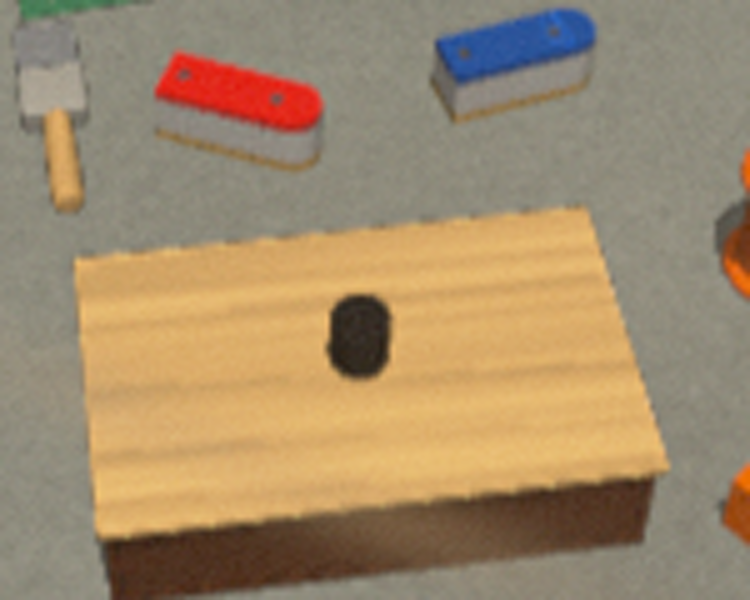

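Both crops show the red die standing upright: red on top, brass line at the bottom, rounded end towards the far right in the top view. The lid's knob stands upright at about (375,208) in the top view. Next I'll triangulate these points.

```bash
cat > m1.py <<'E'
from h import *
np.set_printoptions(precision=4,suppress=True)
D={n:get_image(n) for n in('top','side')}
T=lambda p:(p[0]/5+270-.4,p[1]/4.6+140-.4)
S=lambda p:(p[0]/5+220-.4,p[1]/5+210-.4)
pts=dict(knobtop=((528,311),(360,318)),
 c_lo_hi=((392,543),(76,260)),c_hi_hi=((366,120),(586,208)),c_hi_lo=((647,111),(667,468)),c_lo_lo=((684,527),(98,537)),
 red_hole_round=((155,361),(277,99)),red_hole_sq=((114,441),(184,76)),red_sqL=((80,448),(176,54)),red_sqR=((130,467),(158,92)))
out={}
for k,(a,b) in pts.items():
    p,e=tri([ray(D['top'],T(a)),ray(D['side'],S(b))]);out[k]=p;print(k,p,'resid',np.round(e,4))
c=[out[k] for k in('c_lo_hi','c_hi_hi','c_hi_lo','c_lo_lo')]
L=np.mean(c,0);print('lid top c',L,[np.linalg.norm(c[i]-c[(i+1)%4]) for i in range(4)])
ax=(c[1]-c[0]+c[2]-c[3]);print('lid ang',np.degrees(np.arctan2(ax[1],ax[0])))
# mat corners z=.003
for n,cs in dict(top=[(246,166),(259,268),(191,278),(180,175)],side=[(304,161),(225,212),(216,174),(321,195)]).items():
    P=[plane(D[n],q,.003) for q in cs];print(n,np.array(P)[:,:2].tolist());print(np.mean(P,0))
P=[plane(D['top'],q,.003) for q in [(246,166),(259,268),(191,278),(180,175)]]
a=P[0]-P[1]+P[3]-P[2];print('mat ang',np.degrees(np.arctan2(a[1],a[0])),[np.linalg.norm(P[i]-P[(i+1)%4]) for i in range(4)])
# red die from top-face mask, z=.04
for n in D:
    m=(mask(D[n]['img'],(0,150,90),(6,255,255))|mask(D[n]['img'],(170,150,90),(180,255,255)))
    for k in blobs(m,100):
        q=ctr(k)
        if 240<q[0]<310: 
            pp=np.array([plane(D[n],x,.04)[:2] for x in k[:,0]],np.float32);print(n,cv2.minAreaRect(pp),plane(D[n],q,.04))
g=out['red_hole_round']-out['red_hole_sq'];print('die ang',np.degrees(np.arctan2(g[1],g[0])))
s=ctrl.get_state();Rt=R.from_rotvec(s['tool_rot']).as_matrix();print('tool x ang',np.degrees(np.arctan2(Rt[1,0],Rt[0,0])),s['position'])
E
python3 m1.py
```

```text
knobtop [ 0.5165 -0.2349  0.1055] resid [0.0007 0.0007]
c_lo_hi [ 0.3733 -0.1519  0.0714] resid [0.0024 0.0024]
c_hi_hi [ 0.6555 -0.1477  0.0732] resid [0.001 0.001]
c_hi_lo [ 0.6576 -0.3207  0.0755] resid [0.0008 0.0008]
c_lo_lo [ 0.3783 -0.3261  0.0728] resid [0.0002 0.0002]
red_hole_round [ 0.4993 -0.0145  0.0416] resid [0.0009 0.0009]
red_hole_sq [0.4456 0.0118 0.0409] resid [0.0008 0.0008]
red_sqL [0.4419 0.0328 0.0394] resid [0.0013 0.0013]
red_sqR [0.4286 0.0024 0.0384] resid [0.0012 0.0012]
lid top c [ 0.5162 -0.2366  0.0732] [np.float64(0.28225580922447424), np.float64(0.1729824620923133), np.float64(0.2793534901374404), np.float64(0.1742489135321364)]
lid ang 0.9846347156860439
top [[0.6793343541579779, 0.15706440217218415], [0.3500062419402272, 0.11716361178707177], [0.32282879607275905, 0.3281031818479033], [0.6532555531937201, 0.3702294405207893]]
[0.5014 0.2431 0.003 ]
side [[0.652901613952896, 0.3665805620152217], [0.35151735885255364, 0.12009441037288815], [0.32483721434416807, 0.32384847075739265], [0.6791016149390279, 0.1685632807198273]]
[0.5021 0.2448 0.003 ]
mat ang 7.087192232327083 [np.float64(0.331736459513066), np.float64(0.2126831346894427), np.float64(0.33310128113120413), np.float64(0.21475436534304881)]
top ((0.47797995805740356, -0.005092214792966843), (0.03599818795919418, 0.10044198483228683), 62.633243560791016) [ 0.4761 -0.0037  0.04  ]
side ((0.47910505533218384, -0.0055971331894397736), (0.038852714002132416, 0.09952109307050705), 64.15423583984375) [ 0.4785 -0.0053  0.04  ]
die ang -26.16702030390407
tool x ang 73.05214731689681 [0.1895 0.6217 0.2223]
```

Request:
drive_tool:
  increments: "0 -60 0 0 0;0 -60 0 0 0;-31 0 -45 0 0;-31 0 -45 0 0;-31 0 -45 0 0;-31 0 -45 0 0;-31 0 -45 0 0;-31 0 -45 0 0;-31 0 -45 0 0;-31 0 -45 0 0;-31 0 -45 0 0;-31 0 -45 0 0;-31 0 -45 0 0;-54 0 -10 0 0;-54 0 -10 0 0;-54 0 -10 0 0;-54 0 -10 0 0;-54 0 -10 0 0;-54 0 -10 0 0;-54 0 -10 0 0"
  squeeze: 30

```text
time: 2.85
position: [0.52, -0.2322, 0.3429]
tool_rot: [-1.335, -0.99, 0.988]
ft_force: [1.1, 0.2, -0.1]
grip_width: 0.998
```

```bash
cat > go.py <<'E'
import sys
from h import *
np.set_printoptions(precision=4,suppress=True)
def rep(target,ang=None):
    s=ctrl.get_state();Rt=R.from_rotvec(s['tool_rot']).as_matrix();a=np.degrees(np.arctan2(Rt[1,0],Rt[0,0]))
    print('t',round(s['time'],2),'pos',s['position'],'ang',a,'grip',s['grip_width'],'F',s['ft_force'],'ymin',Rt[:,1])
    print('tool shift mm',1000*Rt.T@(np.array(target)-s['position']),'yaw need',None if ang is None else a-ang)
if __name__=='__main__': rep([float(v) for v in sys.argv[1:4]],float(sys.argv[4]) if len(sys.argv)>4 else None)
E
python3 go.py .5165 -.2352 .2; python3 -c "
from h import *
d=get_image('wrist');cv2.imwrite('pics/w1.png',d['img'][:,:,::-1]);print(proj(d,[.5165,-.235,.107]),proj(d,[.6555,-.1477,.073]))"
```

```text
t 2.85 pos [ 0.52   -0.2322  0.3429] ang 73.08101407506918 grip 0.9983208360168645 F [ 1.1141  0.2039 -0.1457] ymin [ 0.0011  0.0004 -1.    ]
tool shift mm [ -3.9469 142.8517   2.6148] yaw need None
[280.36350575 181.94681523] [375.84733396 259.10550802]
```

View pics/w1.png

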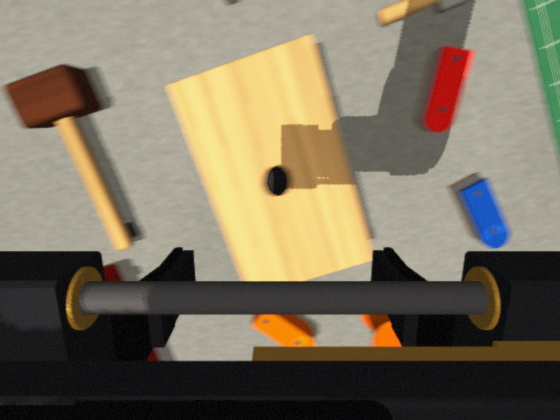

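The wrist view confirms the knob: seen at (278,180) against a predicted (280,182). The lid corner is at (372,262) against (376,259). I'll descend and grip.

Request:
drive_tool:
  increments: "-2 50 1 0 0;-2 50 1.5 0 0;0 50 0 0 0;0 50 0 0 0;0 35 0 0 0;0 20 0 0 0;0 9 0 0 0;0 0 0 0 0;0 0 0 0 255;0 0 0 0 255;0 0 0 0 255;0 0 0 0 255;0 0 0 0 255;0 0 0 0 255"
  squeeze: 30

```text
time: 4.65
position: [0.5168, -0.2337, 0.0785]
tool_rot: [-1.335, -0.989, 0.989]
ft_force: [0.3, 0.2, 0.2]
grip_width: 0.403
```

```bash
python3 go.py .5165 -.2352 .078
```

```text
t 4.65 pos [ 0.5168 -0.2337  0.0785] ang 73.05046879251329 grip 0.40330970556380524 F [0.3165 0.194  0.1558] ymin [-0.      0.0001 -1.    ]
tool shift mm [-1.4765  0.5192 -0.1347] yaw need None
```

Request:
drive_tool:
  increments: "0 0 0 0 255;0 0 0 0 255;0 -4 0 0 255;0 -6 0 0 255;0 -10 0 0 255;0 -20 0 0 255;0 -20 0 0 255;0 -20 0 0 255;0 -10 0 0 255;0 0 0 0 255;0 0 0 0 255"

```text
time: 6.02
position: [0.5164, -0.2335, 0.168]
tool_rot: [-1.334, -0.988, 0.989]
ft_force: [0.4, 0.5, -4.2]
grip_width: 0.357
```

```bash
python3 go.py .5015 .2435 .168 79.1; python3 -c "
from h import *
for n in ('top','side','wrist'):
  d=get_image(n);cv2.imwrite(f'pics/{n}2.png',d['img'][:,:,::-1])"
```

```text
t 6.03 pos [ 0.5164 -0.2335  0.168 ] ang 73.0562678344514 grip 0.35700784318222284 F [ 0.3923  0.5373 -4.1809] ymin [-0.001   0.0004 -1.    ]
tool shift mm [451.9684   0.1877 153.2796] yaw need -6.04373216554859
```

View pics/side2.png

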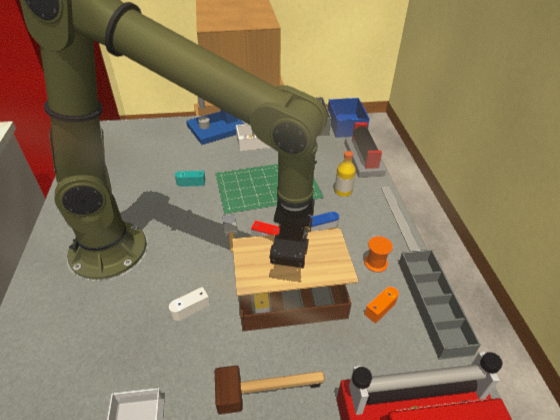

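View pics/top2.png

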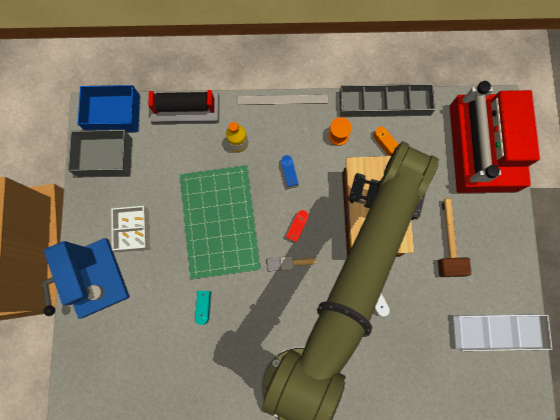

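The lid is off and hanging level in the gripper, with about 4 N on the wrist. Inside the open case, the yellow tray shows at the left in the side view, around (262,300). Next I'll carry the lid to the mat.

Request:
drive_tool:
  increments: "20 0 7 0 255;35 0 12 0 255;42 0 14 0 255;42 0 14 0 255;42 0 14 0 255;42 0 14 0 255;42 0 14 0 255;42 0 14 0 255;42 0 14 0 255;42 0 14 0 255;42 0 14 0 255;19 0 8 0 255;0 0 0 -3 255;0 0 0 -3 255;0 0 0 0 255"

```text
time: 8.05
position: [0.5023, 0.2421, 0.1681]
tool_rot: [-1.295, -1.065, 1.067]
ft_force: [0.1, -0.2, -2.9]
grip_width: 0.359
```

```bash
python3 go.py .5015 .2435 .0225 79.1; python3 -c "
from h import *
for n in ('top','side'):
  d=get_image(n);cv2.imwrite(f'pics/{n}3.png',d['img'][:,:,::-1])"
```

```text
t 8.05 pos [0.5023 0.2421 0.1681] ang 78.95061209510347 grip 0.3585354688032012 F [ 0.1092 -0.201  -2.9206] ymin [-0.0006 -0.001  -1.    ]
tool shift mm [  1.3355 145.6481   1.0095] yaw need -0.1493879048965283
```

View pics/side3.png

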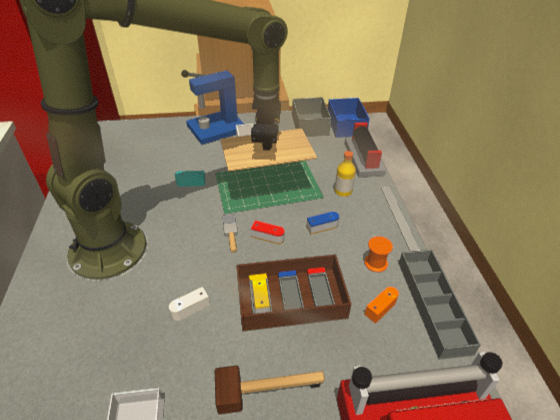

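View pics/top3.png

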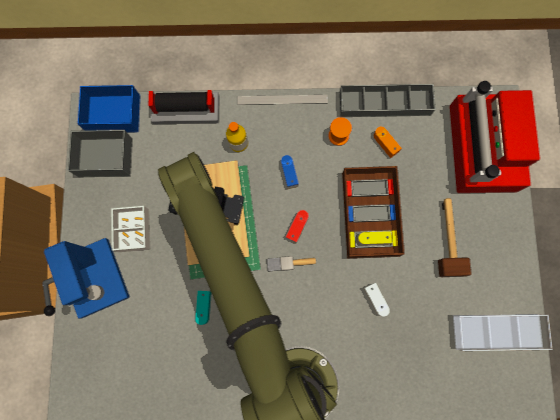

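The open case now shows yellow, blue and red trays from near to far. The red-labelled one is farthest, at about (372,187) in the top view. Now I'll lower the lid.

Request:
drive_tool:
  increments: "1 20 1 0 255;0 30 0 0 255;0 35 0 0 255;0 30 0 0 255;0 15 0 0 255;0 8 0 0 255;0 4 0 0 255;0 2 0 0 255;0 1 0 0 255;0 0 0 0 255"

```text
time: 9.4
position: [0.5017, 0.2445, 0.024]
tool_rot: [-1.294, -1.068, 1.067]
ft_force: [0.0, 0.2, -3.4]
grip_width: 0.361
```

Request:
drive_tool:
  increments: "0 1 0 0 255;0 0.7 0 0 255;0 0 0 0 255"

```text
time: 9.78
position: [0.5016, 0.2445, 0.0225]
tool_rot: [-1.293, -1.068, 1.067]
ft_force: [-1.7, -1.0, 2.5]
grip_width: 0.359
```

The wrist force went from -3.4 N to +2.5 N, so the lid is resting on the mat. I'll open and rise.

Request:
drive_tool:
  increments: "0 0 0 0 130;0 0 0 0 80;0 0 0 0 40;0 0 0 0 40;0 -10 0 0 40;0 -40 0 0 40;0 -50 0 0 40;0 -50 0 0 40;0 -20 0 0 40"

```text
time: 10.9
position: [0.5031, 0.245, 0.1964]
tool_rot: [-1.294, -1.073, 1.062]
ft_force: [0.7, 0.1, -0.5]
grip_width: 0.842
```

```bash
python3 go.py .478 -.005 .2 63; python3 -c "
from h import *
for n in ('top','side','wrist'):
  d=get_image(n);cv2.imwrite(f'pics/{n}4.png',d['img'][:,:,::-1])"
```

```text
t 10.9 pos [0.5031 0.245  0.1964] ang 79.03777422752513 grip 0.8422129896305494 F [ 0.6696  0.0669 -0.5262] ymin [ 0.0054  0.0036 -1.    ]
tool shift mm [-250.231    -4.6138  -22.9256] yaw need 16.037774227525134
```

View pics/side4.png

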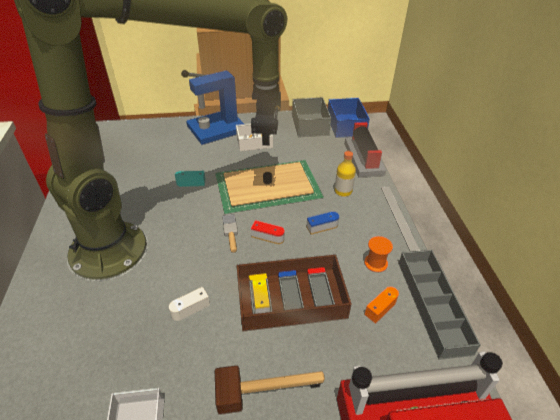

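The lid is centred on the mat with its knob up. Next I'll move over the red die at a height where the wrist camera can still see it.

Request:
drive_tool:
  increments: "-25 -20 -2 0 40;-45 -25 -4 0 40;-45 -25 -4 0 40;-45 -14 -4 0 40;-45 0 -4 0 40;-45 0 -5 0 40;0 0 0 8 40;0 0 0 8 40;0 0 0 0 40"

```text
time: 12.18
position: [0.4758, -0.0055, 0.2745]
tool_rot: [-1.394, -0.855, 0.859]
ft_force: [0.2, 0.2, -0.5]
grip_width: 0.844
```

```bash
cat > m2.py <<'E'
from h import *
np.set_printoptions(precision=4,suppress=True)
d=get_image('wrist');I=d['img'];cv2.imwrite('pics/w5.png',I[:,:,::-1])
m=mask(I,(0,150,90),(6,255,255))|mask(I,(170,150,90),(180,255,255))
for k in blobs(m,300):
    pp=np.array([plane(d,x,.04)[:2] for x in k[:,0]],np.float32);print(ctr(k),cv2.minAreaRect(pp))
t=get_image('top');cv2.imwrite('pics/top5.png',t['img'][:,:,::-1])
E
python3 go.py .478 -.005 .2 63;python3 m2.py
```

```text
t 12.18 pos [ 0.4758 -0.0055  0.2745] ang 63.13561730312392 grip 0.8438418104543584 F [ 0.1508  0.1809 -0.4641] ymin [-0.0023 -0.0006 -1.    ]
tool shift mm [ 1.5719 74.4482 -1.8289] yaw need 0.13561730312392228
[287.2305 183.3251] ((0.47896718978881836, -0.0031724534928798676), (0.0357196144759655, 0.09861283749341965), 63.637474060058594)
```

View pics/w5.png

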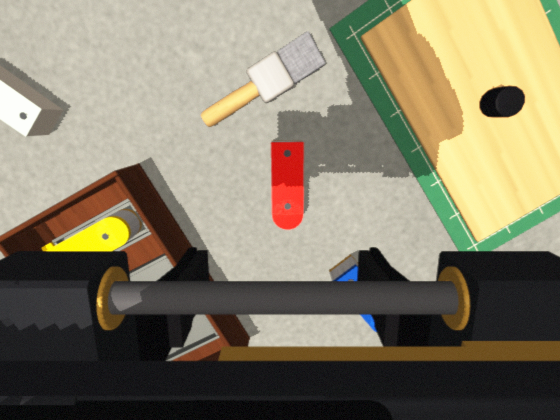

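View pics/top5.png

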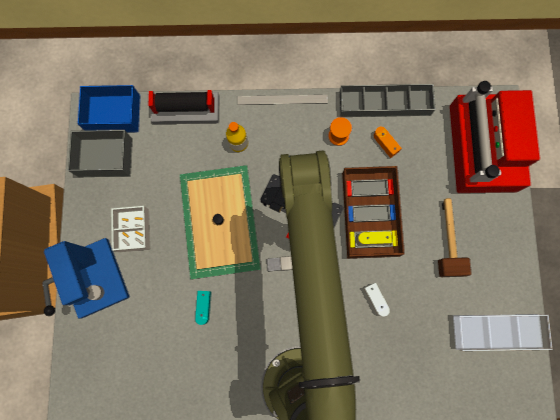

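The wrist view shows the red die at (287,183), with a measured footprint of 36 x 99 mm. The centre agrees with the fixed cameras to 2 mm, and the lid (centred at about (218,220) in the top view) sits within the mat. I'll grip the die.

Request:
drive_tool:
  increments: "2 50 -2 0 40;0 60 0 0 40;0 60 0 0 40;0 45 0 0 40;0 25 0 0 40;0 13 0 0 40;0 4 0 0 40;0 0 0 0 40;0 0 0 0 255;0 0 0 0 255;0 0 0 0 255;0 0 0 0 255;0 0 0 0 255;0 0 0 0 255;0 0 0 0 255"
  squeeze: 40

```text
time: 14.15
position: [0.4796, -0.0042, 0.019]
tool_rot: [-1.396, -0.857, 0.856]
ft_force: [1.1, 1.0, 0.6]
grip_width: 0.411
```

```bash
python3 go.py .4787 -.0046 .017 63.2; python3 -c "
import cv2
a=cv2.imread('pics/top5.png')[155:265,335:415];cv2.imwrite('pics/ct.png',cv2.resize(a,None,fx=5,fy=5,interpolation=cv2.INTER_CUBIC))
a=cv2.imread('pics/side4.png')[245:335,230:360];cv2.imwrite('pics/cs.png',cv2.resize(a,None,fx=6,fy=6,interpolation=cv2.INTER_CUBIC))"
```

```text
t 14.15 pos [ 0.4796 -0.0042  0.019 ] ang 63.06199651858354 grip 0.41093327047325495 F [1.1292 0.9849 0.6363] ymin [ 0.0007  0.0005 -1.    ]
tool shift mm [-0.7882  2.0129  0.6222] yaw need -0.13800348141646168
```

View pics/ct.png

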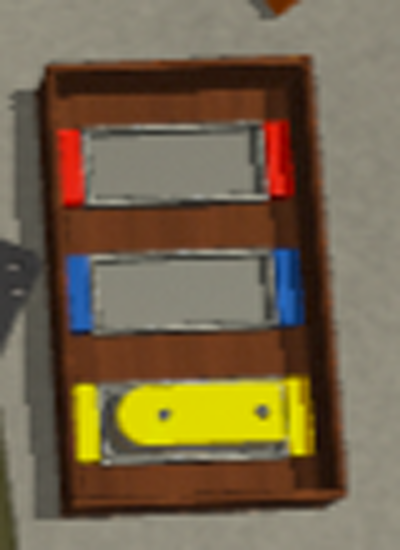

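View pics/cs.png

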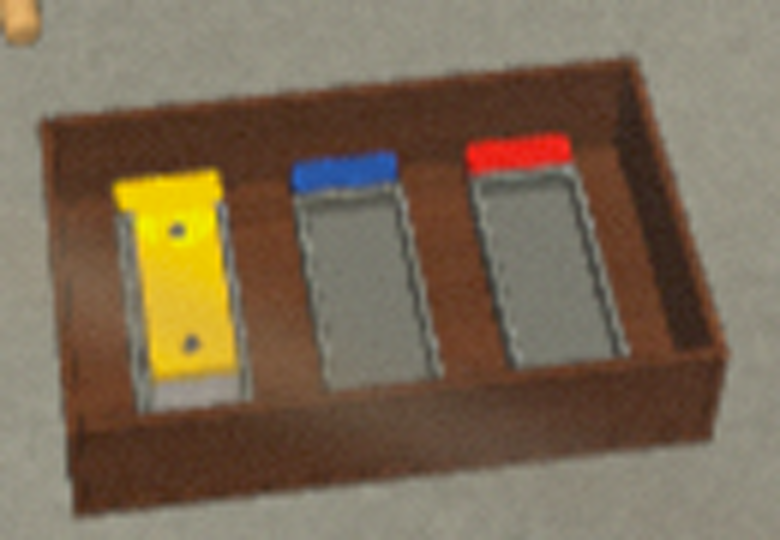

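```bash
cat > m3.py <<'E'
from h import *
np.set_printoptions(precision=4,suppress=True)
t=get_image('top');s=get_image('side')
T=lambda p:(p[0]/5+335-.4,p[1]/5+155-.4)
S=lambda p:(p[0]/6+230-.4,p[1]/6+245-.4)
C={}
for n,a,b in [('hh',(46,65),(633,60)),('hl',(310,56),(726,352)),('ll',(344,492),(72,430)),('lh',(64,514),(42,122))]:
    p,e=tri([ray(t,T(a)),ray(s,S(b))]);C[n]=p;print(n,p,np.round(e,4), plane(t,T(a),.065)[:2],plane(s,S(b),.065)[:2])
c=np.mean(list(C.values()),0);ax=C['hh']-C['lh']+C['hl']-C['ll'];print('centre',c,'ang',np.degrees(np.arctan2(ax[1],ax[0])),[np.linalg.norm(C[a]-C[b]) for a,b in(('hh','lh'),('hl','ll'),('hh','hl'),('lh','ll'))])
a=np.arctan2(ax[1],ax[0]);print('slot pred',c[:2]+.082*np.array([np.cos(a),np.sin(a)]))
# labels
for n,x,y in [('lab_lo',(66,207),(467,146)),('lab_hi',(58,130),(569,135))]:
    p,e=tri([ray(t,T(x)),ray(s,S(y))]);print(n,p,np.round(e,4))
# tray outer wall top corners z=.022 in top
q=[(82,128),(262,122),(268,200),(88,208)]
P=np.array([plane(t,T(x),.022)[:2] for x in q]);print('tray',P,P.mean(0))
m=mask(t['img'],(0,150,90),(6,255,255))|mask(t['img'],(170,150,90),(180,255,255))
for k in blobs(m,20):
    u=ctr(k)
    if 335<u[0]<415: print('label',u,plane(t,u,.024))
E
python3 m3.py
```

```text
hh [ 0.6513 -0.1516  0.0642] [0.0004 0.0004] [ 0.6506 -0.1515] [ 0.6515 -0.1522]
hl [ 0.6537 -0.3148  0.0673] [0.0011 0.0011] [ 0.6533 -0.3152] [ 0.6555 -0.3131]
ll [ 0.3834 -0.3193  0.0644] [0.0008 0.0008] [ 0.3825 -0.3192] [ 0.3842 -0.3195]
lh [ 0.3764 -0.1518  0.0566] [0.0033 0.0033] [ 0.3723 -0.1512] [ 0.3798 -0.1583]
centre [ 0.5162 -0.2344  0.0631] ang 0.4987673285026552 [np.float64(0.2750563211659671), np.float64(0.2704115193954836), np.float64(0.1632335162872655), np.float64(0.16778283208347555)]
slot pred [ 0.5982 -0.2337]
lab_lo [ 0.5712 -0.1647  0.0283] [0.0028 0.0028]
lab_hi [ 0.6208 -0.162   0.0264] [0.002 0.002]
tray [[ 0.6208 -0.1778]
 [ 0.6226 -0.2921]
 [ 0.5719 -0.293 ]
 [ 0.5688 -0.1794]] [ 0.596  -0.2356]
label [390.2814 186.1694] [ 0.5986 -0.3007  0.024 ]
label [348.6604 188.3271] [ 0.594 -0.169  0.024]
```

Request:
drive_tool:
  increments: "0 0 0 0 255;0 -4 0 0 255;0 -10 0 0 255;0 -30 0 0 255;0 -40 0 0 255;0 -40 0 0 255;0 -40 0 0 255;0 -10 0 0 255;0 0 0 0 255"

```text
time: 15.38
position: [0.4789, -0.0048, 0.1924]
tool_rot: [-1.396, -0.856, 0.856]
ft_force: [-0.5, -0.3, -4.9]
grip_width: 0.41
```

```bash
python3 go.py .5977 -.234 .2 1; python3 -c "
from h import *
for n in ('top','side','wrist'):
  d=get_image(n);cv2.imwrite(f'pics/{n}6.png',d['img'][:,:,::-1])"
```

```text
t 15.38 pos [ 0.4789 -0.0048  0.1924] ang 63.043236028212085 grip 0.409901115752765 F [-0.4568 -0.3261 -4.8796] ymin [-0.0003  0.0001 -1.    ]
tool shift mm [-150.4376   -7.6711 -209.838 ] yaw need 62.043236028212085
```

View pics/side6.png

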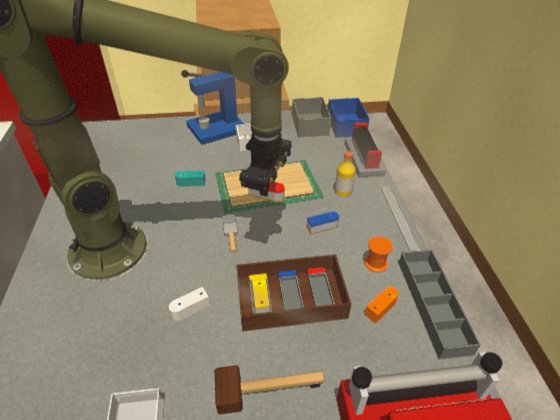

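View pics/wrist6.png

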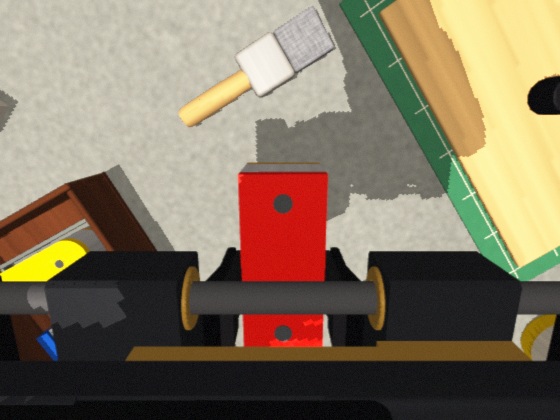

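The die is held level, and the wrist shows its square end at about row 172. I'll work out the die's offset in the grip, then choose a viewing pose from which the wrist camera can measure the pocket clear of the die.

```bash
cat > m4.py <<'E'
from h import *
np.set_printoptions(precision=4,suppress=True)
d=get_image('wrist');s=ctrl.get_state();Rt=R.from_rotvec(s['tool_rot']).as_matrix();p=s['position'];print(s['time'],p)
zt=p[2]+.021
for n,uv in dict(sqL=(240,172),sqR=(327,172),hole=(283,203.5),hole2=(283,333)).items():
    print(n,1000*Rt.T@(plane(d,uv,zt)-p))
# tool->camera
T=np.eye(4);T[:3,:3]=Rt;T[:3,3]=p
CT=d['camera_from_world']@T
np.save('CT.npy',CT)
def view(pos,a):
    a=np.radians(a);Rn=np.column_stack([[np.cos(a),np.sin(a),0],[0,0,-1],[-np.sin(a),np.cos(a),0]])
    M=np.eye(4);M[:3,:3]=Rn;M[:3,3]=pos
    e=dict(mtx=d['mtx'],camera_from_world=CT@np.linalg.inv(M))
    c=np.array([.597,-.2347]);th=np.radians(1)
    for u in [(-.0215,.0535),(.0215,.0535),(.0215,-.0535),(-.0215,-.0535)]:
        q=c+np.array([np.cos(th)*u[0]-np.sin(th)*u[1],np.sin(th)*u[0]+np.cos(th)*u[1]]);print('  ',np.round(proj(e,[*q,.022])),end='')
    print(pos,a)
for pos in [(.55,-.3,.25),(.53,-.27,.25),(.6,-.36,.25),(.52,-.28,.22),(.67,-.28,.22)]: view(pos,1)
E
python3 m4.py
```

```text
15.575 [ 0.478  -0.0047  0.191 ]
sqL [-18.6174 -20.8225  51.1401]
sqR [ 15.9934 -20.9035  51.1337]
hole [ -1.5106 -20.8963  38.2762]
hole2 [ -1.5216 -21.0531 -21.5798]
   [310.  72.]   [352.  72.]   [347. 176.]   [308. 176.](0.55, -0.3, 0.25) 0.017453292519943295
   [328. 103.]   [369. 103.]   [363. 203.]   [325. 203.](0.53, -0.27, 0.25) 0.017453292519943295
   [261.   6.]   [305.   6.]   [304. 119.]   [263. 119.](0.6, -0.36, 0.25) 0.017453292519943295
   [343.  91.]   [388.  91.]   [380. 200.]   [338. 200.](0.52, -0.28, 0.22) 0.017453292519943295
   [186.  88.]   [231.  88.]   [235. 198.]   [193. 198.](0.67, -0.28, 0.22) 0.017453292519943295
```

Request:
drive_tool:
  increments: "-15 -10 -11 0 255;-32 -10 -23 0 255;-40 -9 -29 0 255;-40 0 -29 0 255;-40 0 -29 0 255;-40 0 -29 0 255;-19 0 -12 0 255;0 0 0 5 255;0 0 0 10.5 255;0 0 0 10.5 255;0 0 0 10.5 255;0 0 0 10.5 255;0 0 0 10 255;0 0 0 5 255;0 0 0 0 255;0 0 0 0 255"

```text
time: 17.58
position: [0.521, -0.2792, 0.2211]
tool_rot: [-1.571, -0.015, 0.017]
ft_force: [0.2, -0.4, -4.2]
grip_width: 0.409
```

```bash
python3 go.py .597 -.236 .15 1; python3 -c "
from h import *
d=get_image('wrist');cv2.imwrite('pics/w7.png',d['img'][:,:,::-1])
cv2.imwrite('pics/w7c.png',cv2.resize(d['img'][60:240,300:460,::-1],None,fx=3.2,fy=3.2,interpolation=cv2.INTER_CUBIC))
import pickle;pickle.dump(d,open('w7.pkl','wb'))"
```

```text
t 17.57 pos [ 0.521  -0.2792  0.2211] ang 1.1465661780133918 grip 0.408878457551562 F [ 0.2272 -0.4272 -4.173 ] ymin [-0.0012  0.0002 -1.    ]
tool shift mm [76.9293 71.0594 41.6622] yaw need 0.14656617801339178
```

View pics/w7.png

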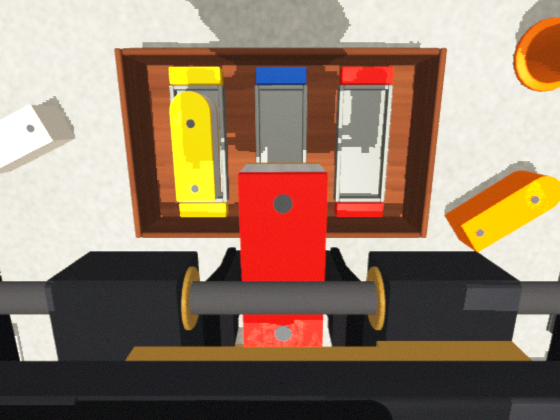

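View pics/w7c.png

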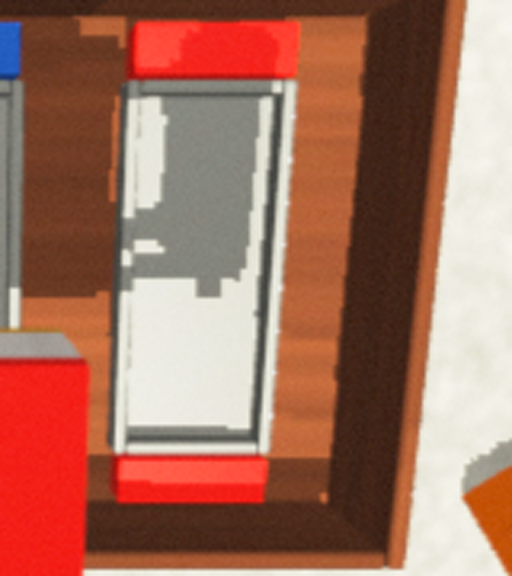

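The wrist view shows the red-labelled tray clear of the held die. Its pocket runs roughly from (340,88) to (384,198), and it's empty. Next I'll locate its wall-top corners and compare with the other views.

```bash
cat > m5.py <<'E'
from h import *
import pickle
np.set_printoptions(precision=4,suppress=True)
d=pickle.load(open('w7.pkl','rb'));t=get_image('top')
f=lambda p:(p[0]/3.2+300-.35,p[1]/3.2+60-.35)
q=[(124,80),(297,80),(269,456),(115,453)]
P=np.array([plane(d,f(x),.022)[:2] for x in q]);print(P,P.mean(0))
a=P[1]-P[0]+P[2]-P[3];b=P[0]-P[3]+P[1]-P[2];print(np.degrees(np.arctan2(a[1],a[0])),np.degrees(np.arctan2(-b[0],b[1])),[np.linalg.norm(P[i]-P[(i+1)%4]) for i in range(4)])
# two-view height: top-view tray corners
T=lambda p:(p[0]/5+335-.4,p[1]/5+155-.4)
for x,y in zip(q,[(88,208),(82,128),(262,122),(268,200)]):
    p,e=tri([ray(d,f(x)),ray(t,T(y))]);print('tri',p,np.round(e,4))
# label far blobs back edge; case rim corners in wrist (z .065)
r=np.array([plane(d,x,.065)[:2] for x in [(116,50),(445,50),(427,236),(136,236)]]);print('rim',r,r.mean(0))
E
python3 m5.py
```

```text
[[ 0.5709 -0.1765]
 [ 0.6227 -0.1755]
 [ 0.625  -0.2908]
 [ 0.5749 -0.2908]] [ 0.5984 -0.2334]
0.572710274499437 1.5821886103534188 [np.float64(0.051743903302562365), np.float64(0.11536715362554795), np.float64(0.05014906858373696), np.float64(0.11439599858702482)]
tri [ 0.5683 -0.1778  0.0308] [0.0014 0.0014]
tri [ 0.6188 -0.1765  0.0331] [0.0007 0.0007]
tri [ 0.6127 -0.2827  0.0627] [0.001 0.001]
tri [ 0.5831 -0.3031 -0.0295] [0.0006 0.0006]
rim [[ 0.3798 -0.1571]
 [ 0.6508 -0.1518]
 [ 0.6561 -0.313 ]
 [ 0.3823 -0.3185]] [ 0.5173 -0.2351]
```

Request:
drive_tool:
  increments: "15 0 9 0 255;30 15 15 0 255;25 25 15 0 255;8 35 4 0 255;0 30 0 0 255;0 16 0 0 255;0 0 0 0 255;0 0 0 0 255"

```text
time: 18.68
position: [0.5995, -0.2355, 0.1023]
tool_rot: [-1.571, -0.016, 0.013]
ft_force: [0.2, -0.2, -4.5]
grip_width: 0.406
```

```bash
python3 go.py .598 -.235 .05 1.1; python3 -c "
from h import *
for n in ('top','side','wrist'):
  d=get_image(n);cv2.imwrite(f'pics/{n}8.png',d['img'][:,:,::-1])
  if n=='side': cv2.imwrite('pics/s8c.png',cv2.resize(d['img'][200:340,230:390,::-1],None,fx=4.2,fy=4.2,interpolation=cv2.INTER_CUBIC))
"
```

```text
t 18.68 pos [ 0.5995 -0.2355  0.1023] ang 1.048714549171041 grip 0.4062191451049712 F [ 0.1728 -0.1909 -4.5083] ymin [ 0.0023 -0.0006 -1.    ]
tool shift mm [-1.567  52.2806  0.5832] yaw need -0.05128545082895908
```

View pics/wrist8.png

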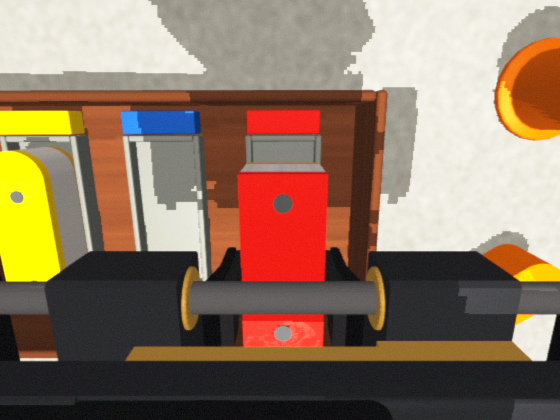

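View pics/s8c.png

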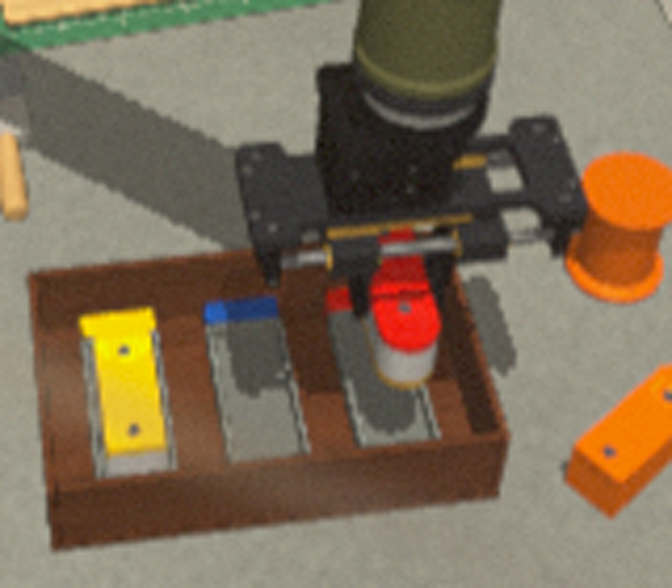

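In this view the die (columns 240-327) and the red tray (246-321) share a centre column of about 283.5, so x is aligned. Next I'll check the y position from the far end of the tray.

```bash
cat > m6.py <<'E'
from h import *
np.set_printoptions(precision=4,suppress=True)
d=get_image('wrist');I=d['img'];s=ctrl.get_state();p=s['position'];print(s['time'],p,s['ft_force'])
Rt=R.from_rotvec(s['tool_rot']).as_matrix()
cv2.imwrite('pics/w9c.png',cv2.resize(I[80:240,220:400,::-1],None,fx=4,fy=3.7,interpolation=cv2.INTER_CUBIC))
m=mask(I,(0,150,60),(6,255,255))|mask(I,(170,150,60),(180,255,255))
for k in blobs(m,200):
    x,y,w,h=cv2.boundingRect(k)
    if y<150 and 200<x<340:
        print('label box',x,y,w,h,[1000*Rt.T@(plane(d,uv,.024)-p) for uv in((x,y),(x+w,y),(x,y+h),(x+w,y+h))])
    elif 200<x<340: print('die',x,y,w,h,[1000*Rt.T@(plane(d,uv,p[2]+.021)-p) for uv in((x,y),(x+w,y))])
E
python3 m6.py
```

```text
18.875 [ 0.5991 -0.2353  0.1021] [-0.1282 -0.8624 -3.953 ]
die 237 172 92 110 [array([-19.2044, -21.0483,  49.288 ]), array([ 17.4437, -20.9718,  49.2613])]
die 241 314 84 33 [array([-19.5609, -21.0386, -14.0146]), array([ 17.7797, -20.9606, -14.0855])]
label box 246 110 75 25 [array([-24.7459,  78.0263,  75.3316]), array([23.8846, 78.1278, 75.3174]), array([-25.1756,  78.028 ,  59.5027]), array([24.321 , 78.1314, 59.4798])]
```

View pics/w9c.png

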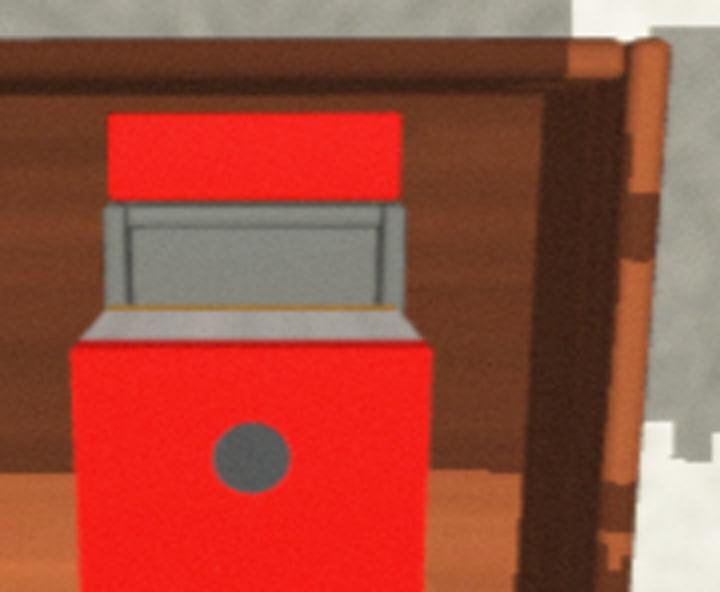

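The tray's label is 49 mm wide by 16 mm deep as measured, which fits 48 x 15. The pocket centre is about 0.5 mm in +x and about 2 mm in +z of the tool from the die centre. I'll correct for that and lower in stages.

Request:
drive_tool:
  increments: "0.5 0 1.7 0 255;0 15 0 0 255;0 20 0 0 255;0 15 0 0 255;0 6 0 0 255;0 0 0 0 255;0 2 0 0 255;0 2 0 0 255;0 2 0 0 255;0 0 0 0 255"

```text
time: 20.12
position: [0.5988, -0.2332, 0.0387]
tool_rot: [-1.571, -0.014, 0.015]
ft_force: [0.1, 0.1, -4.8]
grip_width: 0.412
```

```bash
python3 m6.py
```

```text
20.175 [ 0.5989 -0.2332  0.0388] [-1.1556 -0.2852 -4.9516]
die 238 172 90 110 [array([-18.982 , -20.9939,  49.4718]), array([ 16.8056, -20.9937,  49.4597])]
label box 234 111 102 33 [array([-24.4512,  14.8392,  73.5336]), array([24.2459, 14.8395, 73.5176]), array([-25.0057,  14.8372,  58.0465]), array([24.8411, 14.8375, 58.0299])]
die 243 314 80 33 [array([-18.8423, -21.0018, -13.719 ]), array([ 16.6481, -21.0016, -13.7321])]
```

View pics/w9c.png

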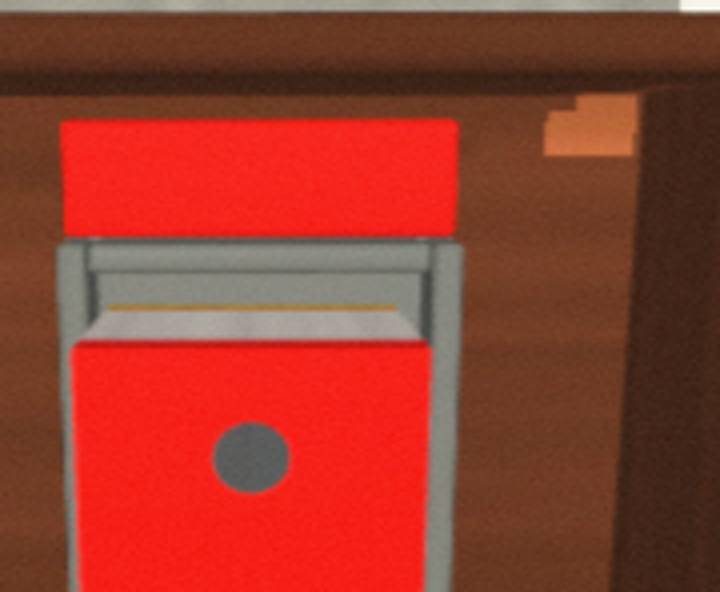

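The brass edge is inside the pocket outline on three visible sides, with no contact force; the die is about 1 mm left of centre. I'll nudge it and continue down.

Request:
drive_tool:
  increments: "0.8 1 0 0 255;0 2 0 0 255;0 2 0 0 255;0 2 0 0 255;0 1 0 0 255;0 0.6 0 0 255;0 0 0 0 255"

```text
time: 21.05
position: [0.5997, -0.2333, 0.0302]
tool_rot: [-1.571, -0.014, 0.014]
ft_force: [-0.5, -0.5, -3.8]
grip_width: 0.412
```

Request:
drive_tool:
  increments: "0 0.7 0 0 255;0 0.6 0 0 255;0 0 0 0 255"

```text
time: 21.42
position: [0.5997, -0.2333, 0.0291]
tool_rot: [-1.571, -0.015, 0.014]
ft_force: [0.0, 0.8, -3.2]
grip_width: 0.413
```

Request:
drive_tool:
  increments: "0 0.6 0 0 255;0 0.5 0 0 255;0 0 0 0 255"

```text
time: 21.8
position: [0.5998, -0.2333, 0.0291]
tool_rot: [-1.57, -0.015, 0.014]
ft_force: [-3.3, 2.5, 6.5]
grip_width: 0.41
```

The die bottomed at TCP z = 0.0291 m, which is the 0.029 expected for fully home. I'll open part-way so the fingers stay off the case wall, then lift.

Request:
drive_tool:
  increments: "0 -0.8 0 0 255;0 0 0 0 135;0 0 0 0 112;0 0 0 0 112;0 0 0 0 112;0 -5 0 0 112;0 -15 0 0 112;0 -40 0 0 112;0 -50 0 0 112;0 -50 0 0 112;-30 -30 -30 0 112;-40 -30 -40 0 112;-40 0 -40 0 112;0 0 0 0 112"

```text
time: 23.55
position: [0.4877, -0.3502, 0.2505]
tool_rot: [-1.573, -0.008, 0.004]
ft_force: [-0.6, 0.3, 0.2]
grip_width: 0.561
```

```bash
python3 go.py .5 -.3 .2;python3 - <<'E'
from h import *
np.set_printoptions(precision=4,suppress=True)
D={n:get_image(n) for n in('top','side','wrist')}
for n,d in D.items(): cv2.imwrite(f'pics/{n}10.png',d['img'][:,:,::-1])
I=D['side']['img'];cv2.imwrite('pics/s10c.png',cv2.resize(I[200:340,230:390,::-1],None,fx=4.2,fy=4.2,interpolation=cv2.INTER_CUBIC))
E
```

```text
t 23.55 pos [ 0.4877 -0.3502  0.2505] ang 0.43883791632296715 grip 0.5612742891259528 F [-0.6163  0.3284  0.2326] ymin [ 0.0022 -0.002  -1.    ]
tool shift mm [12.5483 50.3839 50.1839] yaw need None
```

View pics/s10c.png

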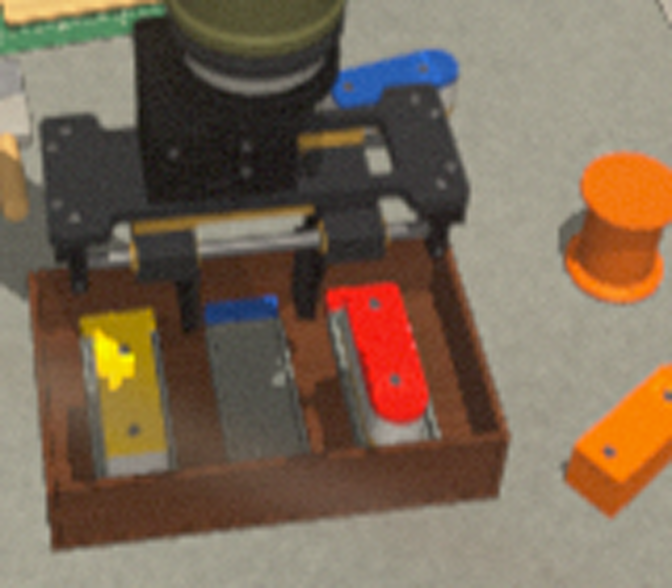

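View pics/wrist10.png

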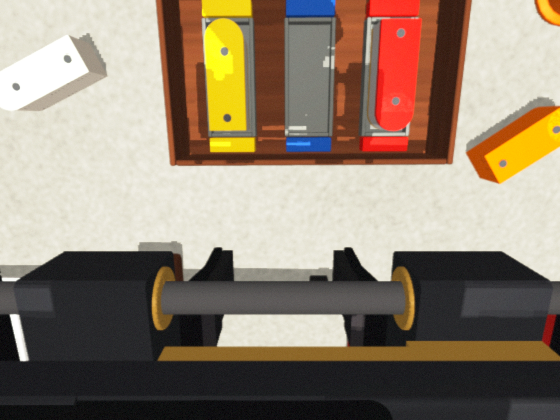

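View pics/top10.png

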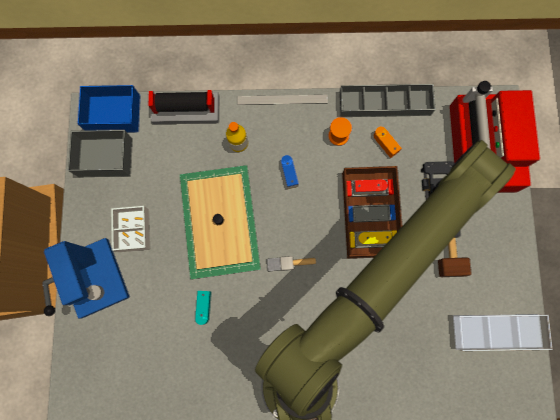

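Run:
```python
from h import *
np.set_printoptions(precision=4,suppress=True)
D={n:get_image(n) for n in('top','side','wrist')}
d=D['wrist'];s=D['side']
S=lambda p:(p[0]/4.2+230-.4,p[1]/4.2+200-.4)
H=[]
for a,b in [((401,33),(375,303)),((396,101),(395,380))]:
    p,e=tri([ray(d,a),ray(s,S(b))]);H.append(p);print('hole',p,np.round(e,4))
# yellow reference (home): holes
for a,b in [((224,51),(124,349)),((227,118),(134,430))]:
    p,e=tri([ray(d,a),ray(s,S(b))]);print('yellow hole',p,np.round(e,4))
g=H[0]-H[1];print('die axis vs y deg',np.degrees(np.arctan2(-g[0],g[1])))
I=d['img'];cv2.imwrite('pics/w11c.png',cv2.resize(I[0:170,340:480,::-1],None,fx=3.5,fy=3.5,interpolation=cv2.INTER_CUBIC))
t=D['top']['img'];m=cv2.morphologyEx(mask(t,(11,70,120),(22,200,255)),cv2.MORPH_CLOSE,np.ones((5,5)))
for k in blobs(m,1500):
    pp=np.array([plane(D['top'],x,.017)[:2] for x in k[:,0]],np.float32);print('lid',cv2.minAreaRect(pp))
```

```text
hole [ 0.5991 -0.1939  0.0492] [0.0001 0.0001]
hole [ 0.6007 -0.2538  0.0479] [0.0002 0.0002]
yellow hole [ 0.4354 -0.2129  0.0503] [0.0001 0.0001]
yellow hole [ 0.4366 -0.2731  0.049 ] [0.0002 0.0002]
die axis vs y deg 1.5299048565463598
lid ((0.5003148913383484, 0.24146981537342072), (0.2829899191856384, 0.17387527227401733), 6.907632350921631)
```

View pics/w11c.png

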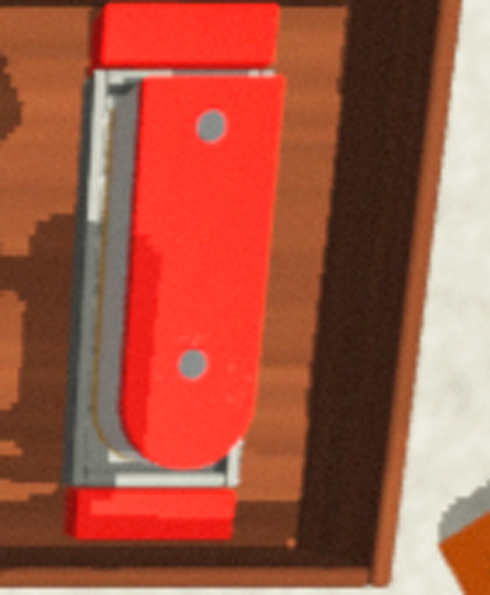

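```bash
python3 -c "
from bench import ctrl,workorder
s=ctrl.get_state();print(s['time'],s['ft_force']);print(workorder.close_job())"
```

```text
23.85 [ 1.08555143 -0.34919211 -0.18839395]
the job is handed in; nothing more can be done
None
```

I lifted the lid off by its knob and set it on the mat, then put the red die into the red-labelled pocket (the one farthest from the robot). I handed the job in at 23.85 s of the 61 s allowed; no verdict was reported.

**Last checks**
- **Lid:** it lies flat with the knob up, about 2 mm from the mat's centre, and its length matches the mat's to within 0.2°.
- **Red die:** its holes triangulate at 48–49 mm high, against 50 mm expected. The yellow die, already home, measured 49–50 mm the same way. It is about 1.5–2 mm off the pocket centre along its length and aligned to within about 1°.
- **Spacing:** the red and yellow dies are 164 mm apart, as their pockets should be.
- **Everything else:** nothing else looked moved in the last pictures. I judged that by eye and measured only the lid and the dies in the case. The gripper was open, clear of everything and reading about 1 N.

**Disagreements**
- The different views disagreed by 1–3 mm on where the case and pocket are, so I aligned the die using the wrist camera just above the pocket.
- Triangulating the tray's height from the top and wrist cameras failed because they look from nearly the same direction. I used the stated wall height instead; the die came to rest at 29.1 mm tool height, against 29 mm expected.

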